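Set the lockout selector of a medicine strongbox

TASK

The lockout selector on the medicine strongbox is locked in the middle: pull its sprung knob up out of the detent, turn it towards the green lens and let it drop fully home in the detent on the green side, then let go. Work gently: never force the knob against its detents or its stop, and leave the bottles, the yellow tray and the red-lidded bucket where they stand.

Things in the scene. Friction and masses are not known exactly. Their poses are not given: they have to be found in the camera images.
- safe: White steel medicine strongbox, fixed to the counter, 240 (x) x 360 (y) x 100 mm high. Origin: centre of its underside; the selector's axis is its z axis. On its flat top, round that axis, stands the selector's aluminium bezel: 84 mm across, 31.5 mm high, the knob's stem coming out of a hole in it; inside, unseen, the detents.
- selector: The selector knob: black bar grip, 60 mm long (own x -28 to +32), 14 mm thick (own y), its underside at own z 37.5, its top at 67.5 mm, on a 12 mm stem. Origin: on the axis, level with the strongbox's top when home. Own x runs along the bar to the pointer end (white stripe and end face); at the start, locked, it points to the strongbox's +x. Turns at most 1.6 rad either way.
- grip (a point): Point on the selector's axis at mid-height of the bar's upper part, 55 mm above the strongbox's top when home (12.5 mm below the bar's top).
- pointer (a point): Middle of the white end face of the bar, 32 mm from the axis, 55 mm above the strongbox's top when home.
- pull (a joint): How far the knob is pulled up, m: 0 home in a detent; hard stop at 12 mm. A spring pulls it down: 7 N at 0, 11 N at 12 mm. A pin under the knob sits 7 mm deep in the detent: the knob cannot turn below about 7 mm. Between detents the pin rides on a flat land, pull staying at 6 to 7 mm; over a detent the spring drops it to 0.
- detents (a point): Point on the selector's axis, level with the strongbox's top, fixed to it, axes like its own. Hidden round it, 24 mm out, are three detents, 8 mm wide for the round-tipped 6 mm pin: middle, green side, red side. A held knob enters within 0.04 rad of centre, a free one slips in from 0.1. The side ones lie on a hand-set ring: 0.14 to 0.30 rad off their lens's bearing, past or short: feel for them.
- green_lens: Green domed indicator lens, 36 mm across, 8 mm high, fixed on the strongbox's top. Origin: centre of its underside, 65 mm from the selector's axis, at a bearing of 0.95 rad to the left or to the right of the strongbox's +x (which side varies).
- red_lens: Red lens of the same make at the mirrored place on the other side of the selector.
- vial: Small amber glass vial with a blue cap, 28 mm across, 55 mm high, standing loose on the strongbox's lid. Origin: centre of its underside. Leave alone.
- bottle: White plastic bottle, 60 mm across, 150 mm high, standing loose on the counter left of the strongbox. Origin: centre of its underside. Leave alone.
- bucket: Yellow sharps bucket with red lid, 132 mm across, 143 mm high, loose on the counter right of the strongbox. Origin: centre of its underside. Leave alone.
- tray: Yellow shallow tray, 160 x 110 x 25 mm, loose on the counter. Origin: centre of its underside. Leave alone.

How it is judged:
On the way, in this order (a step that is already met when the one before it is completed fails the run):
1. the knob is pulled up out of its middle detent (value of joint pull above 0.0065 m), for 0.1 s.
2. the knob has dropped home in the detent on the green side (value of joint pull below 0.0015 m and horizontal distance between pointer and green_lens below 0.04 m), for 0.2 s.
At the end, for the whole second after the job is handed in: The knob is home (pull below 1.5 mm) in the detent on the green side, its pointer within 40 mm (horizontally) of the green lens's centre, at rest and released (all of step 2 and angular speed of selector below 0.05 rad/s and contact force between the fingers and selector below 0.1 N); the robot touches nothing.
It fails at once if the knob is forced against its detents, lands or upper stop with more than 25 N (contact force between selector and safe above 25 N).
It fails at once if a bystander (vial, bottle, bucket or tray) is moved by more than 15 mm (distance of any of vial, bottle, bucket, tray from where it was at the start of the episode above 0.015 m).
It fails at once if the vial or the bottle is tipped over (angle between any of vial, bottle's own z axis and vertical above 0.35 rad).
It also fails if it takes over 64 s, if anything falls off the work surface, if the arm or the gripper's body presses on something with over 40 N, if the wrist force passes 120 N, or if a joint passes its speed limit or range.

ROBOT

A 6-joint arm with a two-finger parallel gripper is mounted at the origin on the work surface. World frame = base frame: x ahead of the robot, y to its left, z up, the work surface at z = 0. Lengths are in m, angles in rad, forces in N, time in s.
With the tool pointing down it reaches from about 0.15 to 0.775 m from the base axis. Payload 6.1 kg.
Tool frame: the origin (TCP) lies midway between the tips of the shut fingers; the grasp point (between the pads) lies 19 mm behind it; z points along the fingers, y is the line along which they close (so a half turn about z gives the same grasp; the last joint's range is limited). The gripper opens to 85 mm and grips with 20 to 120 N. Pads are 22 mm wide; open, the fingers measure 114 mm over their backs; the gripper's body (76 mm by 85 mm) begins 54 mm behind the grasp point. The pads swing forward as they close: fully open they stand 13 mm farther back than shut.
Start: joints at [1.131, 0.126, -0.04, 1.405, 0, 1.571], TCP at [0.224, 0.475, 0.194] pointing down, gripper open.
Joint ranges: [-2.72, 2.72], [-0.95, 1.95], [-1.27, 1.35], [-1.78, 2.02], [-1.46, 1.47], [-3.14, 3.14]. Speed limits (rad/s): [2.39, 2.39, 3.01, 3.14, 3.14, 3.14].

INTERFACE

Orientations are given as a rotation vector (axis times angle).
In Python, from cell import * gives the robot as it stands.
- The arm moves only by the tool move_arm, never from a script. Its argument "deltas" is text: rows parted by semicolons, each of 7 numbers parted by spaces: the turn, a rotation vector about the tool's x, y, z in degrees, then the shift along the tool's x, y, z in m, then the closure, from 0 (fully open) to 1 (shut). In form: wx wy wz dx dy dz jaw; .... A call has exactly 10 rows; each row is the pose to reach, as a shift and turn from the pose commanded when the call began, along the tool's axes at that moment; what a row does not reach only later rows make up. A row lasts 1/10 s, in which the tool goes at most 50 mm and 8.59 degrees, less where a joint would pass 70% of its speed; a pose out of reach is approached as far as the arm can. A call with a gripper value outside its range is refused whole. The fingers move at their own pace and stop on an object; the grip force is fixed at half the most. Time passes only in rows, so rows that repeat a pose let the fingers close, or fill a call up. It gives the time, the measured TCP pose, the force, the opening and the grip force at its end, in the units of the state.
- get_obs(): the state, without advancing time (a new reading comes with each control period).
- read_camera(name): name is "scene" or "side" or "wrist"; returns a dict with "pixels" (384x512x3 uint8, red, green, blue), "z_map" (384x512 float32, m along the optical axis (not along the pixel's ray), 0 where there is no reading), "mtx" (3x3 intrinsics, pixels), "extrinsics" (4x4, takes a point from camera to world coordinates). Camera axes: x right, y down, z forward; pixel columns grow to the right and rows downward; lengths in m; the calibration is good to about 2 mm. A picture is of the moment at which its call begins.
- sign_off(): hands the job in; it is judged then, once.
The state is a dict: "t": time; "joints": joint angles; "qvel": joint speeds; "joint_efforts": joint torques, N m; "tcp_pos": TCP position; "ee_rot": TCP orientation; "ft_force": force on the tool from outside, world axes, zero at the start; "torque": the same for the moment, N m; "finger_gap": finger opening in m; "finger_force": force on a finger pad.
Only numpy, scipy, OpenCV 4.12 (cv2) and the standard library are available. Lean on these libraries where they do the work, as an engineer would, in place of code of your own. Each camera call takes 0.05 s, during which the arm holds its last target. There are 200 camera calls.

## Working session

There is one attempt and no reset: what is moved stays moved. The work goes in short steps, Python scripts to look and compute and a tool call to move; the robot and the scene stay as the last step left them, time stands still between calls to the robot, and variables do not carry over. Pictures are saved under pics/ and viewed, at most 10 in all, crops included, and the job is handed in when it is done.

Besides the shell and the picture viewer there is one more tool, called after ">>>" as name(argument=value, ...), one argument or row to a line, values as JSON. move_arm: Moves the arm, as the interface text tells. Its arguments: {"type":"object","properties":{"deltas":{"type":"string"}},"required":["deltas"]}

```bash
mkdir -p pics; ls
python3 - <<'E'
from cell import *
import cv2,numpy as np
o=get_obs();print(o)
ims=[]
for n in("scene","side"):
    c=read_camera(n);np.savez(f"{n}.npz",**c);ims.append(c["pixels"][:,:,::-1]);print(n,c["mtx"].tolist(),np.round(c["extrinsics"],3).tolist())
    cv2.imwrite(f"pics/{n}.png",ims[-1])
E
```

```text
pics
{'t': 0.0, 'joints': array([ 1.13101259e+00,  1.26392720e-01, -4.06245441e-02,  1.40540105e+00,
        1.24947094e-05,  1.57079841e+00]), 'qvel': array([-0.00058373, -0.00075217,  0.00070958,  0.00057461, -0.0003341 ,
       -0.00045745]), 'joint_efforts': array([ 7.15333390e-04, -4.35910285e+01,  3.52928102e+01,  1.73134793e-02,
       -2.28243459e-05, -8.42852188e-06]), 'tcp_pos': array([0.22330958, 0.47461512, 0.19351428]), 'ee_rot': array([-6.85180218e-01, -3.06558753e+00,  2.48189163e-03]), 'ft_force': array([ 0.74028924,  0.17592058, -0.0821395 ]), 'torque': array([-0.00128571, -0.00586297, -0.01774881]), 'finger_force': 0.0, 'finger_gap': 0.08521739613121239}
scene [[484.03965895124725, 0.0, 250.89955296784464], [0.0, 484.03965895124725, 190.91434865612828], [0.0, 0.0, 1.0]] [[-0.673, 0.65, -0.353, 1.063], [0.739, 0.593, -0.319, 0.491], [0.002, -0.476, -0.88, 1.365], [0.0, 0.0, 0.0, 1.0]]
side [[471.78817336583745, 0.0, 258.75483618587464], [0.0, 471.78817336583745, 191.39024722484166], [0.0, 0.0, 1.0]] [[0.993, -0.095, 0.075, 0.447], [-0.121, -0.723, 0.681, -0.858], [-0.01, -0.685, -0.729, 1.05], [0.0, 0.0, 0.0, 1.0]]
```

View pics/scene.png

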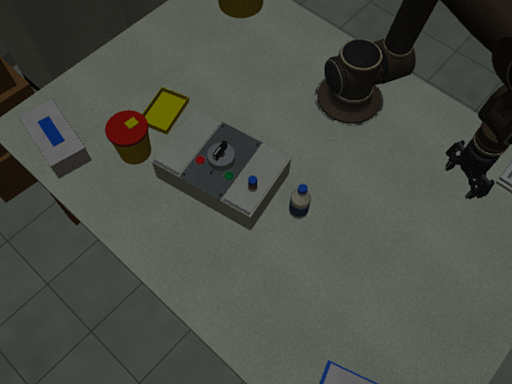

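View pics/side.png

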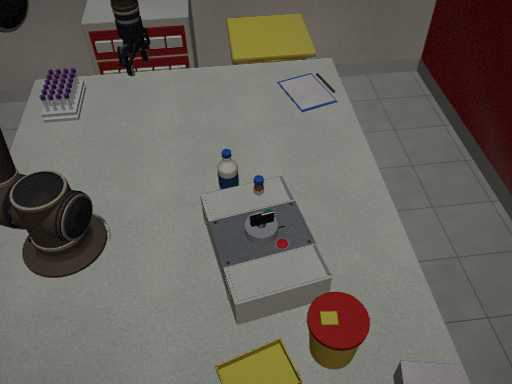

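The scene view shows the knob at about (221,151), the red lens at (200,160), the green lens at (229,175), the vial at (252,183) and the bottle at (300,200). In the side view the knob is at (262,220) and the red lens at (282,243). The green lens, at (268,212), is half hidden.

```bash
cat > h.py <<'E'
import numpy as np,cv2
def ray(c,u,v):
    E=c["extrinsics"];d=E[:3,:3]@np.linalg.solve(c["mtx"],[u,v,1.]);return E[:3,3],d
def onz(c,u,v,z):
    o,d=ray(c,u,v);return o+d*(z-o[2])/d[2]
def two(c1,p1,c2,p2):
    o1,d1=ray(c1,*p1);o2,d2=ray(c2,*p2)
    A=np.stack([d1,-d2],1);t=np.linalg.lstsq(A,o2-o1,rcond=None)[0]
    a,b=o1+t[0]*d1,o2+t[1]*d2;return (a+b)/2,np.linalg.norm(a-b)
def cloud(c):
    z=c["z_map"];v,u=np.mgrid[:z.shape[0],:z.shape[1]]
    P=np.linalg.inv(c["mtx"])@np.stack([u.ravel(),v.ravel(),np.ones(z.size)])*z.ravel()
    return (c["extrinsics"][:3,:3]@P).T.reshape(z.shape+(3,))+c["extrinsics"][:3,3]
def blobs(c,col):
    p=c["pixels"].astype(int);r,g,b=p[...,0],p[...,1],p[...,2]
    m={"red":(r>90)&(g<50)&(b<60),"green":(g>r*1.6+15)&(g>b*1.3+10),"blue":(b>r*1.6+30)&(b>g*1.3)}[col]
    n,L,s,ce=cv2.connectedComponentsWithStats(m.astype(np.uint8))
    return [(s[i,4],ce[i].round(1)) for i in range(1,n) if s[i,4]>6]
E
python3 - <<'E'
from h import *
C={n:dict(np.load(n+".npz")) for n in("scene","side")}
for n,c in C.items():
    for k in("red","green","blue"):
        for a,p in blobs(c,k):
            if a<400: print(n,k,a,p,onz(c,*p,.105).round(3))
    W=cloud(c); u,v=(221,151) if n=="scene" else (262,220)
    S=W[v-45:v+45,u-45:u+45].reshape(-1,3);col=c["pixels"][v-45:v+45,u-45:u+45].reshape(-1,3)
    for lo,hi in((.09,.11),(.125,.137),(.155,.175)):
        q=S[(S[:,2]>lo)&(S[:,2]<hi)]
        if len(q)<5: continue
        print(n,lo,len(q),np.median(q,0).round(3))
        if lo>.12:
            r=cv2.minAreaRect((q[:,:2]*1000).astype(np.float32));print(r)
    u0=cv2.resize(c["pixels"][v-45:v+45,u-50:u+50,::-1],None,fx=4,fy=4,interpolation=cv2.INTER_CUBIC)
    C[n]["crop"]=np.clip(u0*1.6,0,255).astype(np.uint8)
cv2.imwrite("pics/c.png",np.hstack([C["scene"]["crop"],C["side"]["crop"]]))
E
```

```text
scene red 48 [199.5 159.1] [ 0.582 -0.157  0.105]
scene green 55 [228.7 175.3] [ 0.563 -0.051  0.105]
scene blue 357 [ 50.7 130.8] [ 0.825 -0.58   0.105]
scene blue 55 [252.3 179.4] [0.526 0.011 0.105]
scene blue 59 [302.3 187.9] [0.447 0.14  0.105]
scene blue 137 [337.4 372.4] [0.79  0.533 0.105]
scene 0.09 5220 [ 0.537 -0.118  0.103]
scene 0.125 383 [ 0.543 -0.098  0.132]
((552.2366943359375, -60.78727722167969), (192.27224731445312, 84.40705108642578), 72.88856506347656)
scene 0.155 151 [ 0.544 -0.105  0.165]
((552.113525390625, -44.70079040527344), (164.01531982421875, 59.24112319946289), 78.97026824951172)
side red 10 [156.5  27. ] [0.241 0.999 0.105]
side red 7 [113.  30.] [0.065 0.998 0.105]
side red 8 [165.5  57. ] [0.281 0.76  0.105]
side red 7 [179.  56.] [0.332 0.76  0.105]
side red 7 [138.  59.] [0.179 0.76  0.105]
side red 11 [154.  58.] [0.238 0.759 0.105]
side red 9 [114.  61.] [0.09  0.759 0.105]
side red 83 [281.8 243. ] [ 0.581 -0.158  0.105]
side green 18 [267.8 209.9] [ 0.561 -0.045  0.105]
side blue 89 [306.  101.8] [0.751 0.412 0.105]
side blue 68 [226.2 153. ] [0.468 0.193 0.105]
side blue 77 [258.3 180. ] [0.549 0.069 0.105]
side blue 7 [220.3 178.1] [0.444 0.09  0.105]
side blue 13 [230.2 179.8] [0.471 0.08  0.105]
side blue 13 [225.4 183.1] [0.456 0.069 0.105]
side 0.09 5887 [ 0.534 -0.095  0.101]
side 0.125 492 [ 0.534 -0.126  0.131]
((547.21533203125, -66.33416748046875), (181.62403869628906, 82.59489440917969), 73.37333679199219)
side 0.155 193 [ 0.537 -0.114  0.164]
((547.8396606445312, -47.20793914794922), (167.22781372070312, 56.07932662963867), 79.58043670654297)
```

View pics/c.png

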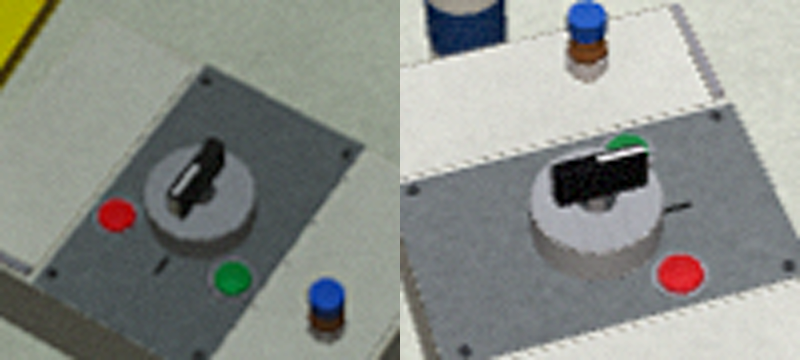

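Green is on the left. Next I'll refine the axis and yaw and work out the hover move.

```bash
cat >> h.py <<'E'
from scipy.spatial.transform import Rotation as R
def plan(o,p,yaw):
    "tool-frame delta to reach tool down, tool x along yaw (mod pi options)"
    R0=R.from_rotvec(o["ee_rot"]);d=R0.inv().apply(np.array(p)-o["tcp_pos"])
    for k in(0,np.pi):
        y=yaw+k;T=R.from_matrix([[np.cos(y),np.sin(y),0],[np.sin(y),-np.cos(y),0],[0,0,-1]])
        print("turn deg",np.degrees((R0.inv()*T).as_rotvec()).round(2),"shift",d.round(4))
E
python3 - <<'E'
from h import *
from cell import *
C={n:dict(np.load(n+".npz")) for n in("scene","side")}
g=np.array([.562,-.051]);r=np.array([.5815,-.1575]);e=(g-r)/np.linalg.norm(g-r);x=np.array([e[1],-e[0]])
ax=(g+r)/2-.065*np.cos(.95)*x;print("lens axis",ax,"yaw",np.arctan2(x[1],x[0]))
for n,c in C.items():
    W=cloud(c);rr=np.hypot(W[...,0]-ax[0],W[...,1]-ax[1])
    m=(rr<.045)&(W[...,2]>.160)&(W[...,2]<.175);q=W[m];print(n,len(q),"top z",np.percentile(q[:,2],[10,50,90]).round(4),cv2.minAreaRect((q[:,:2]*1000).astype(np.float32)))
    m=(rr<.06)&(W[...,2]>.128)&(W[...,2]<.135);q=W[m];print(" bezel",np.median(q[:,2]),cv2.minEnclosingCircle((q[:,:2]*1000).astype(np.float32)))
print("lens 2view red",two(C["scene"],(199.5,159.1),C["side"],(281.8,243)))
print("vial cap",two(C["scene"],(252.3,179.4),C["side"],(258.3,180)))
o=get_obs();print(R.from_rotvec(o["ee_rot"]).as_matrix().round(2))
plan(o,[ax[0],ax[1],.26],np.arctan2(x[1],x[0]))
c=read_camera("wrist");print((np.linalg.inv(np.vstack([np.c_[R.from_rotvec(o["ee_rot"]).as_matrix(),o["tcp_pos"]],[0,0,0,1]]))@c["extrinsics"]).round(3))
E
```

```text
lens axis [ 0.53455888 -0.11105964] yaw 0.18109265653121825
scene 98 top z [0.1634 0.1675 0.1713] ((539.4242553710938, -110.56766510009766), (63.481224060058594, 15.865035057067871), 10.128936767578125)
 bezel 0.1318213943416836 ((535.6056518554688, -111.2921142578125), 43.30564880371094)
side 134 top z [0.1621 0.1665 0.1689] ((535.5736694335938, -113.24077606201172), (60.19736862182617, 17.98048973083496), 9.90073299407959)
 bezel 0.1310827302907689 ((532.757080078125, -112.48384857177734), 43.194190979003906)
lens 2view red (array([ 0.58118173, -0.15729055,  0.10408292]), np.float64(0.000989701289708442))
vial cap (array([0.5443339 , 0.02698015, 0.14759594]), np.float64(0.0004450884494402924))
[[-0.9   0.43 -0.  ]
 [ 0.43  0.9  -0.  ]
 [ 0.   -0.   -1.  ]]
turn deg [-3.0000e-02  1.0000e-01  1.4442e+02] shift [-0.531  -0.3976 -0.0658]
turn deg [-8.000e-02 -3.000e-02 -3.558e+01] shift [-0.531  -0.3976 -0.0658]
[[-0.    -0.96  -0.279  0.071]
 [ 1.    -0.     0.    -0.   ]
 [-0.    -0.279  0.96  -0.18 ]
 [ 0.     0.     0.     1.   ]]
```

>>> move_arm(
  deltas="0 0 -4 -0.03 -0.02 -0.066 0.3; 0 0 -8 -0.07 -0.05 -0.066 0.3; 0 0 -12 -0.105 -0.08 -0.066 0.3; 0 0 -16 -0.14 -0.105 -0.066 0.3; 0 0 -20 -0.18 -0.135 -0.066 0.3; 0 0 -24 -0.215 -0.16 -0.066 0.3; 0 0 -28 -0.25 -0.19 -0.066 0.3; 0 0 -32 -0.29 -0.215 -0.066 0.3; 0 0 -35.6 -0.325 -0.245 -0.066 0.3; 0 0 -35.6 -0.36 -0.27 -0.066 0.3",
)

```text
t: 1.15
tcp_pos: [0.4345, 0.0754, 0.2603]
ee_rot: [-0.286, 3.129, 0.0]
ft_force: [1.0, 0.6, -0.0]
finger_gap: 0.0596
finger_force: 0.0
```

Run:
```python
from h import *
from cell import *
o=get_obs();print(o["t"],o["tcp_pos"],o["joints"],o["finger_gap"])
plan(o,[.5345,-.1115,.26],.18)
```

```text
1.15 [0.43452423 0.07536591 0.26030511] [ 1.71721348e-01 -2.36857452e-02 -5.33993962e-02  1.54104292e+00
  1.96252763e-05 -1.06097917e-02] 0.05955898331245971
turn deg [  -0.      0.   -179.87] shift [-0.0644 -0.2019  0.0003]
turn deg [0.   0.   0.13] shift [-0.0644 -0.2019  0.0003]
```

>>> move_arm(
  deltas="0 0 0 -0.013 -0.04 0 0.3; 0 0 0 -0.026 -0.08 0 0.3; 0 0 0 -0.039 -0.12 0 0.3; 0 0 0 -0.052 -0.16 0 0.3; 0 0 0 -0.062 -0.19 0 0.3; 0 0 0 -0.0645 -0.202 0 0.3; 0 0 0 -0.0645 -0.202 0 0.3; 0 0 0 -0.0645 -0.202 0 0.3; 0 0 0 -0.0645 -0.202 0 0.3; 0 0 0 -0.0645 -0.202 0 0.3",
)

```text
t: 2.15
tcp_pos: [0.5338, -0.1084, 0.2608]
ee_rot: [-0.287, 3.128, -0.0]
ft_force: [0.3, -0.2, -0.1]
finger_gap: 0.0593
finger_force: 0.0
```

Run:
```python
from h import *
from cell import *
c=read_camera("wrist");o=get_obs();print(o["tcp_pos"],o["ee_rot"],o["joints"][5])
np.savez("w1.npz",**c)
cv2.imwrite("pics/w1.png",c["pixels"][:,:,::-1])
for k in("red","green"):
    for a,p in blobs(c,k):
        if a>100: print(k,a,p,onz(c,*p,.105).round(4))
W=cloud(c);rr=np.hypot(W[...,0]-.5345,W[...,1]+.1115)
q=W[(rr<.045)&(W[...,2]>.162)&(W[...,2]<.175)];print(len(q),np.median(q[:,2]))
b=cv2.minAreaRect((q[:,:2]*1e4).astype(np.float32));print(b)
qq=q[:,:2]-q[:,:2].mean(0);w,V=np.linalg.eigh(qq.T@qq);print("pca yaw",np.arctan(V[1,1]/V[0,1]),q[:,:2].mean(0))
q=W[(rr<.06)&(W[...,2]>.128)&(W[...,2]<.135)];print("bezel",cv2.minEnclosingCircle((q[:,:2]*1e3).astype(np.float32)),np.median(q[:,2]))
```

```text
[ 0.53391104 -0.10850613  0.26080389] [-2.87122545e-01  3.12774494e+00 -9.82689130e-05] -0.38366814064780563
red 483 [205.1 205.9] [ 0.5811 -0.155   0.105 ]
red 1486 [  9.4 260.2] [ 0.6858 -0.3645  0.105 ]
green 498 [302.6 206.2] [ 0.5623 -0.0514  0.105 ]
1057 0.167338438006773
((5370.74658203125, -1095.881103515625), (608.9718627929688, 134.6514892578125), 10.397732734680176)
pca yaw 0.18247232753702336 [ 0.53551839 -0.10984754]
bezel ((534.7030639648438, -109.87213134765625), 41.91431427001953) 0.13156201365647885
```

View pics/w1.png

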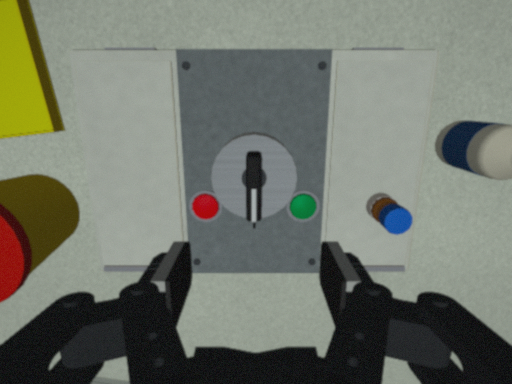

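Wrist view: the bar is centred at (254,185) with its pointer down. The red lens is at (205,206), the green lens at (303,206) and the vial at (390,212), all clear of the fingers. The measurements agree on axis (0.535, -0.110), yaw 0.18 and top z 0.1675.

>>> move_arm(
  deltas="0 0 0.15 -0.0007 -0.0017 0.02 0.5; 0 0 0.15 -0.0007 -0.0017 0.045 0.5; 0 0 0.15 -0.0007 -0.0017 0.07 0.5; 0 0 0.15 -0.0007 -0.0017 0.09 0.5; 0 0 0.15 -0.0007 -0.0017 0.105 0.5; 0 0 0.15 -0.0007 -0.0017 0.112 0.5; 0 0 0.15 -0.0007 -0.0017 0.117 0.5; 0 0 0.15 -0.0007 -0.0017 0.12 0.5; 0 0 0.15 -0.0007 -0.0017 0.12 0.5; 0 0 0.15 -0.0007 -0.0017 0.12 0.5",
)

```text
t: 3.2
tcp_pos: [0.5356, -0.1112, 0.141]
ee_rot: [-0.281, 3.128, -0.0]
ft_force: [-0.6, -0.3, 0.7]
finger_gap: 0.0425
finger_force: 0.0
```

Run:
```python
from h import *
from cell import *
o=get_obs();print(o["tcp_pos"],o["ft_force"],o["finger_gap"])
plan(o,[.535,-.110,.137],.18)
```

```text
[ 0.53556876 -0.11116791  0.14096947] [-0.59793961 -0.28368182  0.68244566] 0.042477233620073725
turn deg [9.0000e-02 3.0000e-02 1.7994e+02] shift [0.0004 0.0013 0.004 ]
turn deg [-0.02  0.05 -0.06] shift [0.0004 0.0013 0.004 ]
```

>>> move_arm(
  deltas="0 0 0 0.0004 0.001 0.001 0.6; 0 0 0 0.0004 0.001 0.003 0.7; 0 0 0 0.0004 0.001 0.004 0.75; 0 0 0 0.0004 0.001 0.004 0.78; 0 0 0 0.0004 0.001 0.004 0.8; 0 0 0 0.0004 0.001 0.004 0.82; 0 0 0 0.0004 0.001 0.004 0.83; 0 0 0 0.0004 0.001 0.004 0.84; 0 0 0 0.0004 0.001 0.004 0.85; 0 0 0 0.0004 0.001 0.004 0.86",
)

```text
t: 4.2
tcp_pos: [0.5346, -0.1102, 0.1363]
ee_rot: [-0.281, 3.129, 0.0]
ft_force: [-0.9, 0.0, 0.6]
finger_gap: 0.0123
finger_force: 0.0
```

>>> move_arm(
  deltas="0 0 0 0 0 0 0.88; 0 0 0 0 0 0 0.9; 0 0 0 0 0 0 0.92; 0 0 0 0 0 0 0.94; 0 0 0 0 0 0 0.96; 0 0 0 0 0 0 0.98; 0 0 0 0 0 0 1; 0 0 0 0 0 0 1; 0 0 0 0 0 0 1; 0 0 0 0 0 0 1",
)

```text
t: 5.2
tcp_pos: [0.5346, -0.1102, 0.1363]
ee_rot: [0.281, -3.129, -0.0]
ft_force: [-0.3, -0.5, -1.0]
finger_gap: 0.0004
finger_force: 0.0
```

Run:
```python
from h import *
from cell import *
c=read_camera("wrist");o=get_obs();print(o["tcp_pos"],o["ft_force"],o["torque"],o["finger_gap"],o["finger_force"])
cv2.imwrite("pics/w2.png",cv2.resize(c["pixels"][120:384,150:360,::-1],None,fx=2,fy=2))
```

```text
[ 0.53462958 -0.11021954  0.136293  ] [-0.00985744 -0.26871518  0.264636  ] [ 0.01139268 -0.02223123  0.04543222] 7.779149005567613e-05 0.0
```

View pics/w2.png

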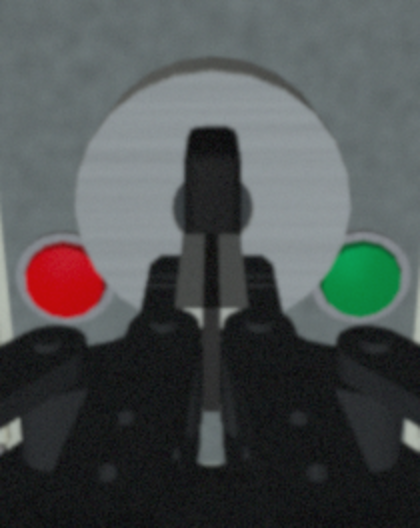

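The crop shows the bar running from (212,130) towards the pads at (212,235), with the fingers shut over it and no grip force. I'll check the depth map, in case the tips are above the bar.

Run:
```python
from h import *
from cell import *
c=read_camera("wrist");o=get_obs();np.savez("w2.npz",**c);print(c["mtx"].round(1).tolist(),o["tcp_pos"],o["finger_gap"],o["joints"].round(3))
E_=c["extrinsics"];print(E_[:3,3].round(3))
T=R.from_rotvec(o["ee_rot"])
W=cloud(c)
for y in(130,160,200,225,240,260,290,310,330,350,400,450):
  for x in (188,200,212,224,238):
    v,u=120+y//2,150+x//2;t=T.inv().apply(W[v,u]-o["tcp_pos"])
    print((y,x),"z%.3f"%W[v,u,2],(t*1000).round().astype(int).tolist(),end=" | ")
  print()
```

```text
[[326.4, 0.0, 255.3], [0.0, 326.4, 195.8], [0.0, 0.0, 1.0]] [ 0.53463052 -0.1102192   0.13631481] 0.00017705113308831046 [-0.203  0.171 -0.114  1.286 -0.    -0.382]
[ 0.465 -0.123  0.316]
(130, 188) z0.131 [24, -7, 5] | (130, 200) z0.145 [27, -3, -9] | (130, 212) z0.146 [28, 0, -10] | (130, 224) z0.146 [28, 3, -10] | (130, 238) z0.131 [24, 8, 5] | 
(160, 188) z0.166 [25, -6, -30] | (160, 200) z0.168 [26, -3, -31] | (160, 212) z0.167 [26, 0, -31] | (160, 224) z0.167 [26, 3, -31] | (160, 238) z0.166 [25, 6, -30] | 
(200, 188) z0.166 [15, -6, -30] | (200, 200) z0.167 [15, -3, -31] | (200, 212) z0.167 [15, 0, -31] | (200, 224) z0.168 [16, 3, -31] | (200, 238) z0.167 [15, 6, -30] | 
(225, 188) z0.166 [9, -6, -30] | (225, 200) z0.168 [10, -3, -32] | (225, 212) z0.168 [9, 0, -31] | (225, 224) z0.168 [9, 3, -31] | (225, 238) z0.166 [9, 7, -30] | 
(240, 188) z0.181 [11, -5, -45] | (240, 200) z0.181 [11, -3, -45] | (240, 212) z0.181 [11, 0, -45] | (240, 224) z0.182 [12, 3, -46] | (240, 238) z0.182 [12, 6, -46] | 
(260, 188) z0.191 [11, -5, -55] | (260, 200) z0.192 [11, -2, -55] | (260, 212) z0
[... 391 characters left out ...]
10, 238) z0.214 [12, 5, -78] | 
(330, 188) z0.220 [12, -4, -84] | (330, 200) z0.212 [7, -2, -75] | (330, 212) z0.211 [7, 0, -75] | (330, 224) z0.221 [13, 2, -85] | (330, 238) z0.220 [12, 4, -84] | 
(350, 188) z0.227 [13, -4, -90] | (350, 200) z0.218 [7, -2, -81] | (350, 212) z0.211 [2, 0, -75] | (350, 224) z0.221 [9, 2, -84] | (350, 238) z0.226 [12, 4, -90] | 
(400, 188) z0.234 [9, -4, -98] | (400, 200) z0.221 [-1, -2, -84] | (400, 212) z0.210 [-9, 0, -74] | (400, 224) z0.220 [-2, 2, -84] | (400, 238) z0.239 [12, 4, -102] | 
(450, 188) z0.226 [-7, -4, -89] | (450, 200) z0.101 [-114, -4, 35] | (450, 212) z0.102 [-114, 0, 35] | (450, 224) z0.222 [-11, 2, -85] | (450, 238) z0.239 [4, 4, -102] |
```

The depth map puts the shut finger tips about 42 mm behind the reported TCP, at z≈0.18, just above the bar. The reported height therefore doesn't match the real tips. I'll open, go lower in stages and check with the camera.

>>> move_arm(
  deltas="0 0 0 0 0 -0.004 0.8; 0 0 0 0 0 -0.004 0.6; 0 0 0 0 0 -0.004 0.5; 0 0 0 0 0 -0.004 0.5; 0 0 0 0 0 -0.004 0.5; 0 0 0 0 0 0.004 0.5; 0 0 0 0 0 0.012 0.5; 0 0 0 0 0 0.02 0.5; 0 0 0 0 0 0.025 0.5; 0 0 0 0 0 0.025 0.5",
)

```text
t: 6.3
tcp_pos: [0.5339, -0.11, 0.11]
ee_rot: [0.281, -3.127, -0.001]
ft_force: [0.5, 0.1, -0.2]
finger_gap: 0.0428
finger_force: 0.0
```

Run:
```python
from h import *
from cell import *
c=read_camera("wrist");s=read_camera("side");o=get_obs();print(o["tcp_pos"],o["ft_force"],o["finger_gap"])
T=R.from_rotvec(o["ee_rot"]);W=cloud(c)
t=T.inv().apply(W.reshape(-1,3)-o["tcp_pos"])
m=(abs(t[:,0])<14)&(abs(t[:,0])<.014)&(abs(t[:,1])<.06)&(W.reshape(-1,3)[:,2]>.172)
print("lowest finger pts tool z",np.percentile(t[m][:,2],[90,98,99.5,100]).round(4))
for k in (-1,1):
    q=t[m&(t[:,1]*k>0)&(t[:,2]>-.055)];print(k,len(q),np.abs(q[:,1]).min() if len(q) else 0)
a=c["pixels"][100:384,130:380,::-1];b=cv2.resize(s["pixels"][150:270,190:340,::-1],None,fx=2.5,fy=2.5)
a=cv2.resize(a,None,fx=1.6,fy=1.6)
h=max(a.shape[0],b.shape[0]);p=lambda i:cv2.copyMakeBorder(i,0,h-i.shape[0],0,0,0)
cv2.imwrite("pics/w3.png",np.clip(np.hstack([p(a),p(b)])*1.6,0,255).astype(np.uint8))
```

```text
[ 0.53456086 -0.11021299  0.11118861] [ 0.26751808 -0.65517212 -0.34528282] 0.04249053902005816
lowest finger pts tool z [-0.0816 -0.0653 -0.0618 -0.0608]
-1 0 0
1 0 0
```

View pics/w3.png

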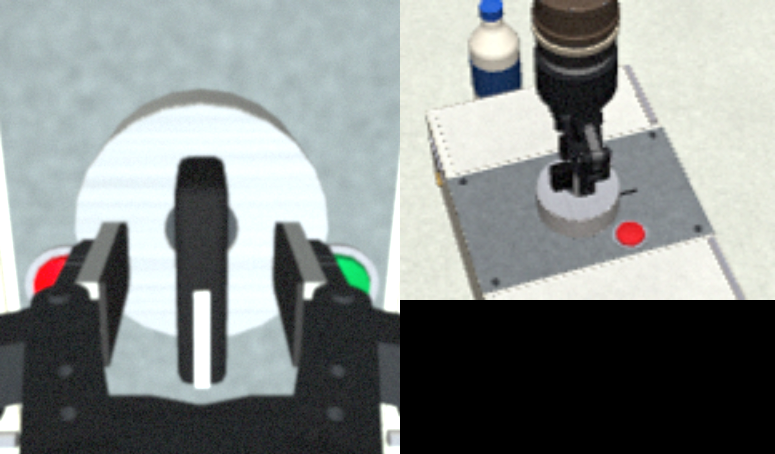

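The pads straddle the bar symmetrically: pad edges at x≈127 and 273, bar centre at 201. I'll go down another 11 mm and close.

>>> move_arm(
  deltas="0 0 0 0 0 0.004 0.5; 0 0 0 0 0 0.008 0.6; 0 0 0 0 0 0.01 0.7; 0 0 0 0 0 0.01 0.75; 0 0 0 0 0 0.01 0.78; 0 0 0 0 0 0.01 0.8; 0 0 0 0 0 0.01 0.81; 0 0 0 0 0 0.01 0.82; 0 0 0 0 0 0.01 0.83; 0 0 0 0 0 0.01 0.84",
)

```text
t: 7.4
tcp_pos: [0.5347, -0.1099, 0.1014]
ee_rot: [-0.281, 3.129, 0.001]
ft_force: [-0.0, 1.7, 1.1]
finger_gap: 0.014
finger_force: 9.2
```

>>> move_arm(
  deltas="0 0 0 0 0 0 0.86; 0 0 0 0 0 0 0.88; 0 0 0 0 0 0 0.9; 0 0 0 0 0 0 0.92; 0 0 0 0 0 0 0.94; 0 0 0 0 0 0 0.96; 0 0 0 0 0 0 1; 0 0 0 0 0 0 1; 0 0 0 0 0 0 1; 0 0 0 0 0 0 1",
)

```text
t: 8.4
tcp_pos: [0.5347, -0.11, 0.1016]
ee_rot: [-0.281, 3.129, 0.001]
ft_force: [-1.7, 2.8, 4.6]
finger_gap: 0.0128
finger_force: 59.2
```

Run:
```python
from cell import *
o=get_obs();print(o["tcp_pos"],o["ee_rot"],o["ft_force"],o["torque"],o["finger_gap"],o["finger_force"])
```

```text
[ 0.53469814 -0.11001271  0.10156208] [-2.80797449e-01  3.12863069e+00  6.03515715e-04] [-1.69685122  2.78595623  4.6098995 ] [0.76330996 0.30249422 0.02943049] 0.012754172402636184 59.24418568611145
```

Firm grip at 59 N. Now lifting gently by 8.5 mm.

>>> move_arm(
  deltas="0 0 0 0 0 -0.001 1; 0 0 0 0 0 -0.002 1; 0 0 0 0 0 -0.003 1; 0 0 0 0 0 -0.004 1; 0 0 0 0 0 -0.005 1; 0 0 0 0 0 -0.006 1; 0 0 0 0 0 -0.007 1; 0 0 0 0 0 -0.008 1; 0 0 0 0 0 -0.0085 1; 0 0 0 0 0 -0.0085 1",
)

```text
t: 9.4
tcp_pos: [0.5344, -0.11, 0.1094]
ee_rot: [0.281, -3.128, -0.001]
ft_force: [3.4, 2.0, -11.4]
finger_gap: 0.0124
finger_force: 58.4
```

Run:
```python
from h import *
from cell import *
c=read_camera("wrist");o=get_obs();print(o["tcp_pos"],o["ft_force"],o["torque"],o["finger_gap"],o["finger_force"])
W=cloud(c);q=W[(np.hypot(W[...,0]-.509,W[...,1]+.1145)<.012)&(W[...,2]>.155)&(W[...,2]<.19)];print(len(q),np.percentile(q[:,2],[20,50,80]))
```

```text
[ 0.53445675 -0.11002905  0.10934777] [  3.70484563   2.97578902 -12.07455734] [ 0.83924954 -0.8649802   0.01014568] 0.012786016507538736 58.414862751960754
1657 [0.1681479  0.17444076 0.17536195]
```

Lifted about 7.8 mm, clear of the detent. Turning left, towards green, by 42°.

>>> move_arm(
  deltas="0 0 -1 0 0 -0.0005 1; 0 0 -5 0 0 -0.0005 1; 0 0 -10 0 0 -0.0005 1; 0 0 -15 0 0 -0.0005 1; 0 0 -20 0 0 -0.0005 1; 0 0 -26 0 0 -0.0005 1; 0 0 -32 0 0 -0.0005 1; 0 0 -38 0 0 -0.0005 1; 0 0 -42 0 0 -0.0005 1; 0 0 -42 0 0 -0.0005 1",
)

```text
t: 10.45
tcp_pos: [0.5347, -0.1103, 0.11]
ee_rot: [1.383, -2.82, 0.0]
ft_force: [4.4, 3.0, -12.0]
finger_gap: 0.0131
finger_force: 58.5
```

```bash
cat > st.py <<'E'
from h import *
from cell import *
c=read_camera("wrist");o=get_obs();M=R.from_rotvec(o["ee_rot"]).as_matrix();W=cloud(c)
rr=np.hypot(W[...,0]-.535,W[...,1]+.110)
d=(W[...,:2]-[.535,-.110])@M[:2,0]
m=(rr<.034)&(W[...,2]>.145)&(W[...,2]<.185)&(d>.013)
q=W[m];top=np.percentile(q[:,2],75);q=q[abs(q[:,2]-top)<.004];qq=q[:,:2]-[.535,-.110]
a=qq.mean(0);print("bar top %.4f"%top,len(q),"bar yaw rel %.3f"%((np.arctan2(-a[1],-a[0])-.18)),"tool rel %.3f"%(np.arctan2(-M[1,0],-M[0,0])-.18))
print(o["t"],o["tcp_pos"].round(4),o["ft_force"].round(1),o["torque"].round(2),o["finger_gap"].round(4),round(o["finger_force"],1),"j6",o["joints"][5].round(3))
E
python3 st.py
```

```text
bar top 0.1758 1403 bar yaw rel 0.727 tool rel 0.730Traceback (most recent call last):
  File "st.py", line 9, in <module>
    print(o["t"],o["tcp_pos"].round(4),o["ft_force"].round(1),o["torque"].round(2),o["finger_gap"].round(4),round(o["finger_force"],1),"j6",o["joints"][5].round(3))
                                                                                   ^^^^^^^^^^^^^^^^^^^^^
AttributeError: 'float' object has no attribute 'round'
```

The knob turned with the tool to 0.73 rad. I'll lower it onto the land and open, so that it slips in if the detent is within 0.1 rad.

>>> move_arm(
  deltas="0 0 0 0 0 0.0005 1; 0 0 0 0 0 0.001 1; 0 0 0 0 0 0.0013 1; 0 0 0 0 0 0.0013 1; 0 0 0 0 0 0.0013 0.84; 0 0 0 0 0 0.0013 0.82; 0 0 0 0 0 0.0013 0.8; 0 0 0 0 0 0.0013 0.76; 0 0 0 0 0 0.0013 0.7; 0 0 0 0 0 0.0013 0.7",
)

```text
t: 11.5
tcp_pos: [0.5347, -0.1104, 0.1094]
ee_rot: [-1.383, 2.82, -0.001]
ft_force: [-0.1, 0.7, -0.2]
finger_gap: 0.0257
finger_force: 0.0
```

```bash
sed -i 's/o\["finger_gap"\].round(4)/o["finger_gap"]/' st.py; python3 st.py
```

```text
bar top 0.1738 1382 bar yaw rel 0.729 tool rel 0.732
11.55 [ 0.5346 -0.1103  0.1093] [-0.7 -0.1  0.2] [-0.01 -0.   -0.  ] 0.025483651431855815 0.0 j6 -1.115
```

It is on the land (pull about 6.3 mm), so the detent isn't on the short side. Regripping, lifting slightly and turning on to 1.17 rad.

>>> move_arm(
  deltas="0 0 0 0 0 0 0.8; 0 0 0 0 0 0 0.83; 0 0 0 0 0 0 0.86; 0 0 0 0 0 0 0.9; 0 0 0 0 0 0 0.95; 0 0 0 0 0 0 1; 0 0 0 0 0 0 1; 0 0 0 0 0 -0.0007 1; 0 0 0 0 0 -0.0015 1; 0 0 0 0 0 -0.0015 1",
)

```text
t: 12.55
tcp_pos: [0.5346, -0.1102, 0.1095]
ee_rot: [1.383, -2.82, -0.001]
ft_force: [3.1, -1.6, -8.2]
finger_gap: 0.0127
finger_force: 58.6
```

```bash
python3 st.py
```

```text
bar top 0.1740 1370 bar yaw rel 0.727 tool rel 0.732
12.6 [ 0.5346 -0.1102  0.1095] [  4.7  -0.5 -10. ] [-0.3  -0.89  0.02] 0.012945652083071817 58.5 j6 -1.115
```

>>> move_arm(
  deltas="0 0 0 0 0 -0.0006 1; 0 0 0 0 0 -0.0012 1; 0 0 -3 0 0 -0.0012 1; 0 0 -7 0 0 -0.0012 1; 0 0 -11 0 0 -0.0012 1; 0 0 -15 0 0 -0.0012 1; 0 0 -19 0 0 -0.0012 1; 0 0 -23 0 0 -0.0012 1; 0 0 -25.2 0 0 -0.0012 1; 0 0 -25.2 0 0 -0.0012 1",
)

```text
t: 13.6
tcp_pos: [0.5348, -0.1103, 0.1114]
ee_rot: [1.966, -2.451, 0.0]
ft_force: [4.8, -0.3, -12.6]
finger_gap: 0.0129
finger_force: 58.5
```

```bash
python3 st.py
```

```text
bar top 0.1760 1367 bar yaw rel 1.171 tool rel 1.171
13.65 [ 0.5348 -0.1103  0.1114] [  5.6  -1.2 -11.8] [-0.39 -1.1   0.03] 0.012958632112081371 58.5 j6 -1.555
```

>>> move_arm(
  deltas="0 0 0 0 0 0.0005 1; 0 0 0 0 0 0.001 1; 0 0 0 0 0 0.0014 1; 0 0 0 0 0 0.0014 1; 0 0 0 0 0 0.0014 0.84; 0 0 0 0 0 0.0014 0.82; 0 0 0 0 0 0.0014 0.8; 0 0 0 0 0 0.0014 0.76; 0 0 0 0 0 0.0014 0.7; 0 0 0 0 0 0.0014 0.7",
)

```text
t: 14.65
tcp_pos: [0.5347, -0.1102, 0.1107]
ee_rot: [-1.965, 2.451, -0.0]
ft_force: [-0.7, 0.0, -0.4]
finger_gap: 0.0257
finger_force: 0.0
```

```bash
python3 st.py
```

```text
bar top 0.1675 1239 bar yaw rel 1.169 tool rel 1.172
14.7 [ 0.5347 -0.1102  0.1106] [ 0.1 -0.9  0.5] [-0.07 -0.01 -0.02] 0.02552260595742757 0.0 j6 -1.555
```

The bar top is back at 0.1675, so the knob is home in the green-side detent. Retracting straight up.

>>> move_arm(
  deltas="0 0 0 0 0 0 0.6; 0 0 0 0 0 0 0.6; 0 0 0 0 0 -0.005 0.6; 0 0 0 0 0 -0.015 0.6; 0 0 0 0 0 -0.03 0.6; 0 0 0 0 0 -0.05 0.6; 0 0 0 0 0 -0.07 0.6; 0 0 0 0 0 -0.09 0.6; 0 0 0 0 0 -0.1 0.6; 0 0 0 0 0 -0.1 0.6",
)

```text
t: 15.7
tcp_pos: [0.5356, -0.1104, 0.2122]
ee_rot: [-1.964, 2.449, -0.004]
ft_force: [-0.2, -0.7, -0.2]
finger_gap: 0.0337
finger_force: 0.0
```

>>> move_arm(
  deltas="0 0 0 0 0 0 0.6; 0 0 0 0 0 0 0.6; 0 0 0 0 0 0 0.6; 0 0 0 0 0 0 0.6; 0 0 0 0 0 0 0.6; 0 0 0 0 0 0 0.6; 0 0 0 0 0 0 0.6; 0 0 0 0 0 0 0.6; 0 0 0 0 0 0 0.6; 0 0 0 0 0 0 0.6",
)

```text
t: 16.7
tcp_pos: [0.5346, -0.1102, 0.2103]
ee_rot: [-1.965, 2.451, -0.0]
ft_force: [0.7, 0.3, 0.8]
finger_gap: 0.0339
finger_force: 0.0
```

```bash
python3 st.py
python3 - <<'E'
from cell import *
import cv2
cv2.imwrite("pics/w9.png",read_camera("wrist")["pixels"][:,:,::-1])
E
```

```text
bar top 0.1676 410 bar yaw rel 1.167 tool rel 1.172
16.75 [ 0.5346 -0.1102  0.2103] [-0.8 -0.4  0. ] [-0.03  0.01  0.  ] 0.03420051348585052 0.0 j6 -1.555
```

View pics/w9.png

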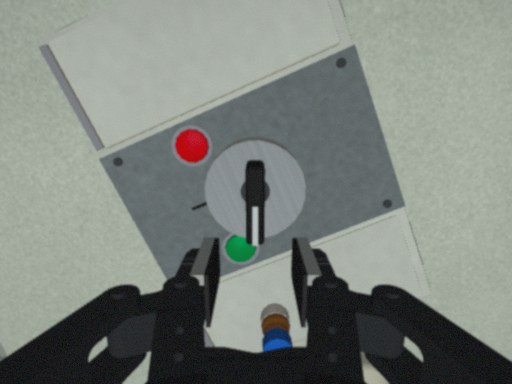

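The pointer (255,240) lies beside the green lens (240,248). The knob is down and released, the vial is upright at (275,330), and the fingers are clear.

```bash
python3 -c "
from cell import *
print(sign_off())"
```

```text
the job is handed in; nothing more can be done
None
```

The knob is home in the green-side detent, about 1.17 rad left of the middle, and released with the arm clear; the job is handed in, with no verdict returned.

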